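# Uncap the yellow-marked beam tube on the optics bench

### The job

Unscrew the black cap with the yellow top from its upright beam tube, turning it anticlockwise until the thread lets go, and lift it clear. Then set it down, not drop it, the same way up in the blue-rimmed white tray, and leave the other tube with the bare metal cap alone.

Things in the scene. Friction and masses are not known exactly. Their poses are not given: they have to be found in the camera images.
- cap: Black knurled screw cap with a yellow flat top, 45 mm wide, 44 mm tall, 60 to 130 g, screwed on the housing. Origin: centre of its underside, z up. Grip its upper 18 mm (below: a 43 mm wide skirt). Anticlockwise from above it rises 15 mm a turn and is free after 1.1 turns (give it 1.2); turns easily and stays when let go, so part turns with the hand turned back in between do. A pull will not free it.
- housing: Upright grey beam tube, yellow band, 52 mm wide, on a black 76 x 76 x 12 mm foot fixed to the bench; carries the cap. Origin: centre of the foot's underside, on the bench, z up. The cap's underside starts on the shoulder 60 mm above it; the threaded neck (34 mm wide) ends at 84.5 mm, so the freed cap must be lifted 25 mm above the shoulder to clear it.
- spare: The other beam tube, of the same size and also fixed, with a white band and a bare metal cap that must be left alone; its cap's top is 104 mm above the origin, which is the centre of the foot's underside.
- tray: Blue parts tray with a white floor, fixed to the bench, outside 150 mm (its x) by 130 mm (its y), walls 5 mm thick and 14 mm high. Its origin is the centre of its underside, on the bench; the inner floor is 5 mm above it.
Things that resemble listed ones, but are neither listed nor needed, are in the scene too. What is shaped like the cap but green or red is not meant.

How it is judged:
By the outcome, as a careful person would: the job done as asked, in the order asked, and still so for the second after the job is handed in, with the robot touching nothing.
It also fails if it takes over 64 s, if anything falls off the work surface, if the arm or the gripper's body presses on something with over 40 N, if the wrist force passes 120 N, or if a joint passes its speed limit or range.

### The arm

A 6-joint arm with a two-finger parallel gripper is mounted at the origin on the work surface. World frame = base frame: x ahead of the robot, y to its left, z up, the work surface at z = 0. Lengths are in mm, angles in rad, forces in N, time in s.
With the tool pointing down it reaches from about 275 to 1000 mm from the base axis. Payload 8.4 kg.
Tool frame: the origin (TCP) lies on the centre line of the jaws, within the pads' length; the fingertips stand 22 mm ahead of it and the grasp point (between the pads) lies 3 mm ahead of it; z points along the fingers, x is the direction in which the jaws open and shut, and the axes are right-handed (so a half turn about z gives the same grasp; the last joint's range is limited). The gripper opens to 85 mm and grips with 20 to 120 N. Pads are 22 mm wide; open, the fingers measure 114 mm over their backs; the gripper's body (76 mm by 85 mm) begins 54 mm behind the grasp point. The pads swing forward as they close: fully open they stand 13 mm farther back than shut.
Start: joints at [-1.177, 0.353, 1.633, -0, 1.155, -0.002], TCP at [240.965, -576.683, 253.281] pointing down, gripper open.
Joint ranges: [-2.63, 2.63], [-0.92, 2.1], [0.06, 2.66], [-1.3, 4.44], [0, 2.69], [-3.02, 3.02]. Speed limits (rad/s): [2.22, 2.22, 2.79, 3.14, 3.14, 3.14].

### API

Orientations are given as [roll, pitch, yaw] about the fixed x, y, z axes, in that order (R = Rz(yaw) Ry(pitch) Rx(roll)).
In Python, from rig import status, viewer, job gives the robot as it stands.
- The arm moves only by the tool send_rows, never from a script. Its argument "plan" is a list of rows, each a list of 3 entries, a list of its own where there are three numbers: the shift along the tool's x, y, z in m, then the turn, a rotation vector about the tool's x, y, z in rad, then the opening, from -1 (shut) to 1 (fully open). In form: [[[x, y, z], [rx, ry, rz], jaw], ...]. A call has exactly 5 rows; each row is the pose to reach, as a shift and turn from the pose measured when the call began, along the tool's axes at that moment; what a row does not reach only later rows make up. A row lasts 1/12 s, in which the tool goes at most 41.7 mm and 7.16 degrees, less where a joint would pass 70% of its speed; a pose out of reach is approached as far as the arm can. A call with a gripper value outside its range is refused whole. The fingers move at their own pace and stop on an object; "squeeze" is the grip in N (left out, the last holds). Time passes only in rows, so rows that repeat a pose let the fingers close, or fill a call up. It gives the time, the measured TCP pose, the force and the opening at its end, in the units of the state.
- status.sense(): the state, without advancing time (a new reading comes with each control period).
- viewer.grab_frame(name): name is "side" or "top" or "wrist"; returns the picture (480x640x3 uint8, red, green, blue); there is no depth.
- viewer.camera_params(name): a dict with "intrinsics" (3x3 intrinsics, pixels), "xyz" and "orientation" of the camera in the world. Camera axes: x right, y down, z forward; pixel columns grow to the right and rows downward; lengths in mm; the calibration is good to about 2 mm. A picture is of the moment at which its call begins: read the wrist's pose just before it. camera_params takes no time and is no camera call; for the wrist camera it gives the pose at the moment of the call.
- job.sign_off(): hands the job in, once; it reports no verdict.
Trained networks look in the newest picture that a camera, given by its name, has taken for a name from the list of things; names that differ only in an ending like _2 or _b are one class to them, and where a whole thing is asked for, a point or a joint stands for the part that bears it (a point fixed in the world has none). Each returns a list of dicts, best first, with "p" (0 to 1); they miss things now and then, are a little off and sometimes report something else, mostly with a low value. They report only what shows in the picture. A call takes as long as a camera call. They do not tell look-alikes from the thing itself.
- viewer.cut_out(label, camera): "mask" (480x640 bool, what is visible of it) and "extent" ([left, top, width, height] in pixels, round what is visible of it).
The state is a dict: "clock": time; "qpos": joint angles; "qvel": joint speeds; "joint_efforts": joint torques, N m; "eef_pos": TCP position; "tcp_rot": TCP orientation; "contact_force": force on the tool from outside, world axes, zero at the start; "wrist_torque": the same for the moment, N m; "opening": opening from 0.0 (shut) to 1.0 (fully open).
Only numpy, scipy, OpenCV 4.12 (cv2) and the standard library are available. Lean on these libraries where they do the work, as an engineer would, in place of code of your own. Each camera call takes 0.05 s, during which the arm holds its last target.

## Working session

There is one attempt and no reset: what is moved stays moved. The work goes in short steps, Python scripts to look and compute and a tool call to move; the robot and the scene stay as the last step left them, time stands still between calls to the robot, and variables do not carry over. Pictures are saved under pics/ and viewed, and the job is handed in when it is done.

Besides the shell and the picture viewer there is one more tool, called after "Emit:" as name(argument=value, ...) on one line, values as JSON. send_rows: Moves the arm, as the interface text tells. Its arguments: {"type":"object","properties":{"plan":{"type":"array"},"squeeze":{"type":"number"}},"required":["plan"]}

```bash
mkdir -p pics; ls; cat > h.py <<'E'
import numpy as np, cv2
from rig import status, viewer, job
from scipy.spatial.transform import Rotation as R
def save(name,fn):
    im=viewer.grab_frame(name); cv2.imwrite('pics/'+fn,im[:,:,::-1]); return im
def cam(name):
    c=viewer.camera_params(name); o=np.array(c['orientation'],float)
    Rm=o if o.shape==(3,3) else R.from_euler('xyz',o).as_matrix()
    return np.array(c['intrinsics']),np.array(c['xyz']),Rm
def hit(c,u,v,z):
    K,t,Rm=c; d=Rm@np.linalg.inv(K)@np.array([u,v,1.]); return t+d*(z-t[2])/d[2]
def proj(c,p):
    K,t,Rm=c; q=K@(Rm.T@(np.array(p)-t)); return q[:2]/q[2]
E
python3 - <<'E'
from h import *
print(status.sense())
for n in('top','side','wrist'):
    save(n,n+'1.png'); print(n,viewer.camera_params(n))
E
```

```text
pics
{'clock': 0.0, 'qpos': array([-1.17737599e+00,  3.53686961e-01,  1.63413690e+00, -2.04680509e-05,
        1.15515173e+00, -2.40920582e-03]), 'qvel': array([ 0.00185732, -0.00031043,  0.0003875 ,  0.00035744,  0.0012383 ,
        0.00083037]), 'joint_efforts': array([ 1.56408398e-03, -6.05258989e+01, -3.42071486e+01,  1.84361775e-04,
        9.28558235e-03, -8.57036554e-06]), 'eef_pos': array([ 240.80660231, -576.27743673,  252.53621607]), 'tcp_rot': array([ 3.14157727e+00,  1.38297691e-03, -1.17495852e+00]), 'contact_force': array([ 0.35015109,  0.32257165, -0.27554095]), 'wrist_torque': array([ 0.06423443, -0.00259303,  0.02531478]), 'opening': 0.9978825583109727}
top {'intrinsics': array([[572.91621651,   0.        , 314.06736481],
       [  0.        , 572.91621651, 236.29805441],
       [  0.        ,   0.        ,   1.        ]]), 'xyz': array([3.42685228e+02, 5.21489880e-02, 1.01110106e+03]), 'orientation': array([-2.99725192,  0.00755248, -1.5787418 ])}
side {'intrinsics': array([[578.05200133,   0.        , 316.76187625],
       [  0.        , 578.05200133, 241.602883  ],
       [  0.        ,   0.        ,   1.        ]]), 'xyz': array([-37.68412933, 792.9276256 , 599.47098247]), 'orientation': array([-2.07936852, -0.01562303, -2.56109123])}
wrist {'intrinsics': array([[428.05669708,   0.        , 313.49235193],
       [  0.        , 428.05669708, 239.96829056],
       [  0.        ,   0.        ,   1.        ]]), 'xyz': array([ 305.29886707, -549.1338397 ,  373.77896752]), 'orientation': array([ 2.86437756e+00,  1.11172397e-03, -1.17448778e+00])}
```

View pics/top1.png

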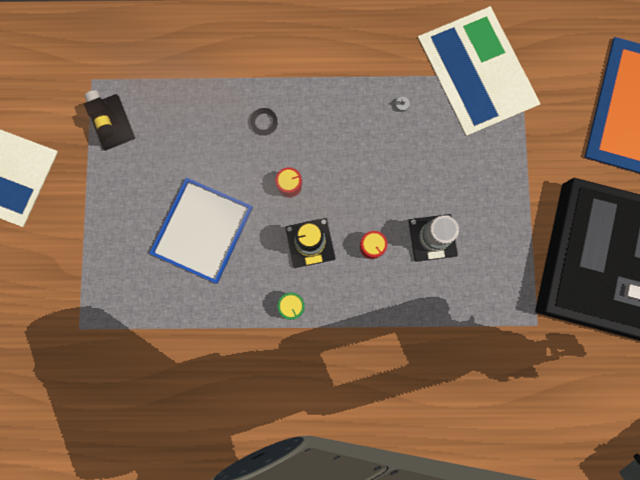

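View pics/side1.png

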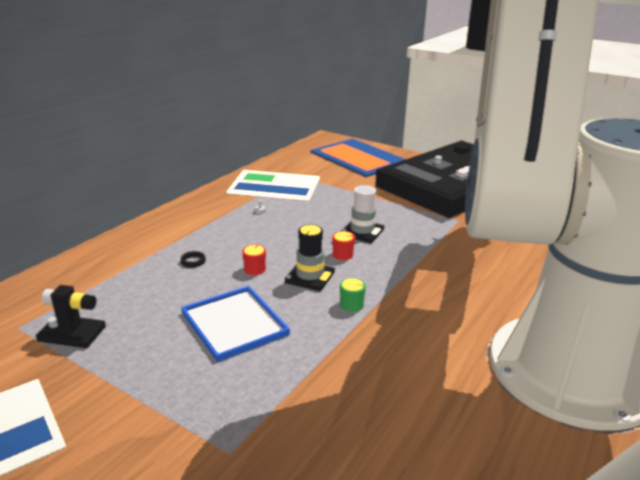

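View pics/wrist1.png

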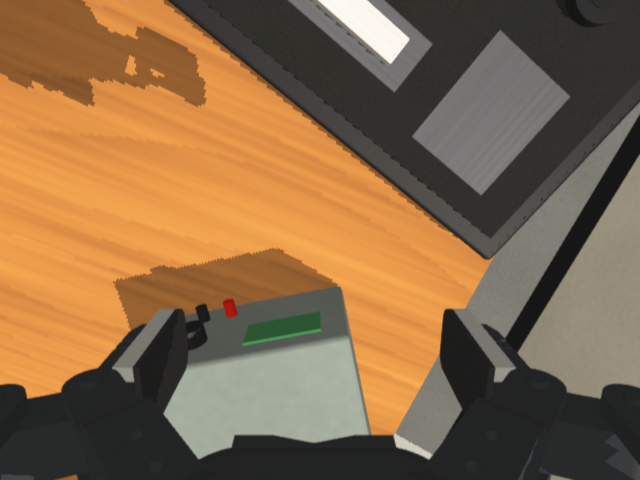

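```bash
python3 - <<'E'
from h import *
for n in('top','side'):
  for l in ('cap','housing','spare','tray'):
    for d in viewer.cut_out(l,n): print(n,l,round(d['p'],2),d['extent'],int(d['mask'].sum()))
E
```

```text
top cap 0.95 [275.8, 166.8, 27.9, 31.1] 636
top cap 0.93 [299.7, 220.3, 24.5, 33.4] 680
top cap 0.87 [360.9, 230.3, 25.9, 28.3] 618
top cap 0.75 [279.4, 292.0, 29.3, 28.8] 554
top housing 0.85 [283.2, 217.5, 51.8, 52.3] 1254
top spare 0.9 [408.9, 213.8, 50.3, 47.3] 1951
top tray 0.86 [149.9, 178.5, 102.8, 103.8] 6371
side cap 0.92 [328.7, 228.6, 29.4, 29.8] 593
side cap 0.81 [298.8, 224.4, 23.6, 32.5] 692
side cap 0.71 [241.2, 241.5, 25.3, 34.8] 687
side cap 0.62 [340.1, 278.4, 26.6, 32.1] 735
side housing 0.72 [286.3, 250.0, 48.9, 38.7] 1211
side spare 0.74 [345.8, 186.9, 38.5, 58.8] 1374
side tray 0.8 [183.1, 284.3, 107.6, 77.1] 4974
```

The top view shows four caps with yellow tops: red (289,181), red (373,244), green (291,306), and black on the yellow-band tube (309,236). The bare metal spare is at (440,232) and the tray is centred near (201,230). I choose the black one at (309,236), which the side view shows at (311,240). Next I'll crop it and measure.

```bash
python3 - <<'E'
from h import *
im=cv2.imread('pics/top1.png'); cv2.imwrite('pics/crop1.png',cv2.resize(im[150:330,230:480],None,fx=3,fy=3,interpolation=cv2.INTER_CUBIC))
ct,cs=cam('top'),cam('side')
hsv=cv2.cvtColor(im,cv2.COLOR_BGR2HSV)
y=cv2.inRange(hsv,(18,90,90),(36,255,255))
n,l,s,c=cv2.connectedComponentsWithStats(y)
for i in range(1,n):
    if s[i,4]>60: print('yellow top',s[i],c[i],hit(ct,*c[i],104).round(1),hit(ct,*c[i],44).round(1))
im2=cv2.imread('pics/side1.png');y=cv2.inRange(cv2.cvtColor(im2,cv2.COLOR_BGR2HSV),(18,90,90),(36,255,255))
n,l,s,c=cv2.connectedComponentsWithStats(y)
for i in range(1,n):
    if s[i,4]>25: print('yellow side',s[i],c[i],hit(cs,*c[i],104).round(1))
d=viewer.cut_out('tray','top')
b=cv2.inRange(hsv,(105,120,60),(125,255,255))
m=np.zeros_like(b); m[170:290,140:260]=255
m=((b>0)&(m>0))
cn=np.argwhere(m)[:,::-1].astype(np.float32)
r=cv2.minAreaRect(cn); bp=cv2.boxPoints(r)
P=np.array([hit(ct,*p,14) for p in bp]); print(bp.round(1),P.round(1),P.mean(0),[np.linalg.norm(P[i]-P[i-1]).round(1) for i in range(4)])
# side tray
b=cv2.inRange(cv2.cvtColor(im2,cv2.COLOR_BGR2HSV),(105,120,60),(125,255,255)); m=np.zeros_like(b);m[280:365,178:295]=1
cn=np.argwhere((b>0)&(m>0))[:,::-1].astype(np.float32); print('sidetray', [hit(cs,*cn[k],14).round(0) for k in (cn[:,0].argmin(),cn[:,0].argmax(),cn[:,1].argmin())])
E
```

```text
yellow top [ 94 115  18  13 161] [101.8447205  120.63354037] [671.  355.2 104. ] [692.7 378.6  44. ]
yellow top [278 170  21  20 306] [287.87254902 179.58823529] [568.   47.7 104. ] [582.9  50.8  44. ]
yellow top [297 223  24  24 434] [309.01612903 234.27880184] [477.9  13.9 104. ] [486.9  14.8  44. ]
yellow top [364 234  21  20 329] [373.61398176 243.2674772 ] [462.5 -89.1 104. ] [470.4 -95.   44. ]
yellow top [299 245  26  20 187] [313.26737968 257.38502674] [440.7   7.4 104. ] [447.2   7.9  44. ]
yellow top [280 295  22  22 371] [290.33692722 305.33962264] [365.2  44.1 104. ] [366.7  47.   44. ]
yellow side [300 225  22  11 197] [310.21319797 229.90862944] [477.2  15.6 104. ]
yellow side [335 231  17  10 130] [343.06923077 235.76153846] [4.164e+02 4.000e-01 1.040e+02]
yellow side [245 245  19  10 148] [253.64864865 249.67567568] [516.5 130.9 104. ]
yellow side [296 261  29  12 187] [310.2459893  267.12299465] [405.2 123.  104. ]
yellow side [319 270  13  12  99] [325.04040404 275.61616162] [371.5 130.9 104. ]
yellow side [342 278  21  13 212] [352.16981132 283.98584906] [323.6 127.3 104. ]
yellow side [ 69 292  16  18 205] [ 75.82439024 299.76097561] [638.4 395.9 104. ]
[[148.9 253.1]
 [183.5 176. ]
 [251.7 206.5]
 [217.1 283.6]] [[460.5 296.5  14. ]
 [598.8 239.2  14. ]
 [542.  116.7  14. ]
 [406.  175.8  14. ]] [501.84485137 207.05306639  14.        ] [np.float64(132.4), np.float64(149.7), np.float64(135.0), np.float64(148.3)]
sidetray [array([594., 235.,  14.]), array([410., 180.,  14.]), array([544., 121.,  14.])]
```

View pics/crop1.png

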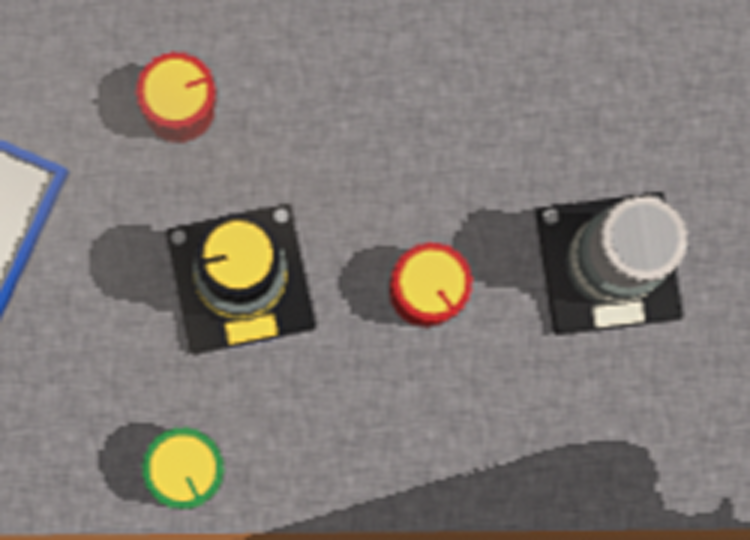

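The crop shows a black body with a yellow top on the yellow-band tube, at about (309,235). The top view puts it at (477.9,13.9) and the side view at (477.2,15.6), so they agree. The tray centre is about (502,207), and its rim measures about 149 x 133 mm, close to the stated size.

```bash
cat >> h.py <<'E'
def go(x,y,z,yaw):
    s=status.sense(); Rc=R.from_euler('xyz',s['tcp_rot']); Rt=R.from_euler('xyz',[np.pi,0,yaw])
    sh=Rc.inv().apply(np.array([x,y,z])-s['eef_pos'])/1000
    rv=(Rc.inv()*Rt).as_rotvec()
    print('t',round(s['clock'],2),'pos',s['eef_pos'].round(1),'yaw',s['tcp_rot'].round(4),'q',s['qpos'].round(2),'F',s['contact_force'].round(1),'M',s['wrist_torque'].round(2),'op',round(s['opening'],3)); print('shift',sh.round(4),'rv',rv.round(4))
E
python3 -c "
from h import *
go(477.7,14.5,210,-1.95)"
```

```text
t 0.6 pos [ 240.9 -576.7  253.3] yaw [ 3.1416 -0.     -1.175 ] q [-1.18  0.35  1.63 -0.    1.16 -0.  ] F [-0.1  0.2 -0.6] M [-0.    0.02 -0.01] op 0.998
shift [-0.4542 -0.4464  0.0433] rv [ 0.    -0.     0.775]
```

Emit:
send_rows(plan=[[[-0.025,-0.025,0.0],[0,0,0.05],1],[[-0.05,-0.05,0.0],[0,0,0.1],1],[[-0.075,-0.075,0.0],[0,0,0.15],1],[[-0.1,-0.1,0.0],[0,0,0.2],1],[[-0.125,-0.125,0.0],[0,0,0.25],1]])

```text
clock: 1.02
eef_pos: [308.3, -411.7, 253.3]
tcp_rot: [-3.141, -0.0, -1.428]
contact_force: [0.6, 1.0, 0.2]
opening: 1.0
```

```bash
python3 -c "
from h import *
go(477.7,14.5,210,-1.95)"
```

```text
t 1.02 pos [ 308.3 -411.7  253.3] yaw [-3.1414e+00 -2.0000e-04 -1.4280e+00] q [-0.93  0.18  1.87  0.    1.09  0.5 ] F [0.6 1.  0.2] M [-0.01 -0.07  0.02] op 1.0
shift [-0.3978 -0.2283  0.0433] rv [-2.00e-04 -1.00e-04  5.22e-01]
```

Emit:
send_rows(plan=[[[-0.033,-0.019,0.0],[0,0,0.05],1],[[-0.066,-0.038,0.0],[0,0,0.1],1],[[-0.099,-0.057,0.0],[0,0,0.15],1],[[-0.132,-0.076,0.0],[0,0,0.2],1],[[-0.165,-0.095,0.0],[0,0,0.25],1]])

```text
clock: 1.43
eef_pos: [379.2, -233.2, 253.6]
tcp_rot: [-3.141, -0.0, -1.681]
contact_force: [0.7, -0.7, 0.5]
opening: 0.998
```

```bash
python3 -c "
from h import *
go(477.7,14.5,210,-1.95)"
```

```text
t 1.43 pos [ 379.2 -233.2  253.6] yaw [-3.1406e+00 -4.0000e-04 -1.6808e+00] q [-0.55  0.07  2.    0.    1.07  1.13] F [ 0.7 -0.7  0.5] M [-0.02 -0.02 -0.  ] op 0.998
shift [-0.257  -0.0706  0.0436] rv [-0.001  -0.0003  0.2692]
```

Emit:
send_rows(plan=[[[-0.034,-0.009,0.0],[0,0,0.05],1],[[-0.068,-0.018,0.0],[0,0,0.1],1],[[-0.1,-0.027,0.0],[0,0,0.15],1],[[-0.132,-0.036,0.0],[0,0,0.2],1],[[-0.165,-0.045,0.0],[0,0,0.25],1]])

```text
clock: 1.85
eef_pos: [442.5, -72.5, 253.9]
tcp_rot: [-3.14, -0.0, -1.933]
contact_force: [1.1, -0.8, 0.5]
opening: 0.998
```

```bash
python3 -c "
from h import *
go(477.7,14.5,210,-1.95)"
```

```text
t 1.85 pos [442.5 -72.5 253.9] yaw [-3.1397e+00 -1.0000e-04 -1.9332e+00] q [-0.17  0.07  1.99 -0.    1.07  1.77] F [ 1.1 -0.8  0.5] M [-0.03  0.   -0.  ] op 0.998
shift [-0.0938 -0.002   0.0439] rv [-0.0019 -0.0001  0.0168]
```

Emit:
send_rows(plan=[[[-0.024,0.0,0.011],[-0.002,0,0.017],1],[[-0.047,-0.001,0.022],[-0.002,0,0.017],1],[[-0.07,-0.0015,0.033],[-0.002,0,0.017],1],[[-0.094,-0.002,0.044],[-0.002,0,0.017],1],[[-0.094,-0.002,0.044],[-0.002,0,0.017],1]])

```text
clock: 2.27
eef_pos: [478.2, 17.5, 208.4]
tcp_rot: [3.14, 0.0, -1.948]
contact_force: [-0.6, 0.0, 0.4]
opening: 0.998
```

```bash
python3 - <<'E'
from h import *
go(477.7,14.5,98,-1.95)
cw=cam('wrist'); im=save('wrist','w2.png')
print('pred',proj(cw,[477.7,14.5,104]))
for d in viewer.cut_out('cap','wrist'): print(d['p'],d['extent'])
E
```

```text
t 2.27 pos [478.2  17.5 208.4] yaw [ 3.1401e+00  4.0000e-04 -1.9484e+00] q [0.03 0.18 1.98 0.   0.98 1.98] F [-0.6  0.   0.4] M [-0.02  0.02 -0.  ] op 0.998
shift [ 0.0031 -0.0008  0.1104] rv [0.0015 0.0004 0.0016]
pred [320.22089196 248.01608065]
0.98 [424.0, 132.1, 85.2, 70.9]
0.95 [277.6, 192.7, 77.8, 93.6]
0.65 [297.8, 317.7, 63.2, 79.4]
0.6 [167.0, 52.4, 80.6, 78.4]
0.56 [248.1, 140.0, 137.6, 100.5]
```

View pics/w2.png

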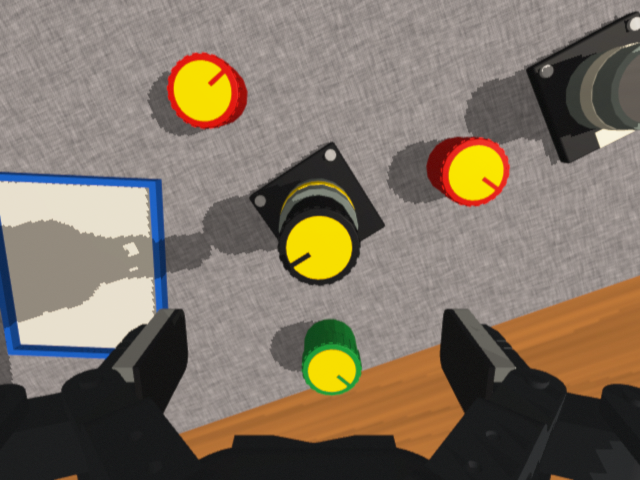

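The wrist view shows the black cap's yellow top at about (319,247), against a prediction of (320,248). I'll refine this from the yellow blob.

```bash
python3 - <<'E'
from h import *
cw=cam('wrist'); im=save('wrist','w3.png')
y=cv2.inRange(cv2.cvtColor(im,cv2.COLOR_RGB2HSV),(18,90,90),(36,255,255))
y=cv2.morphologyEx(y,cv2.MORPH_CLOSE,np.ones((11,11)))
n,l,s,c=cv2.connectedComponentsWithStats(y)
for i in range(1,n):
    if s[i,4]>2000: print(s[i],c[i],hit(cw,*c[i],104).round(1), (s[i,0]+s[i,2]/2-.5,s[i,1]+s[i,3]/2-.5))
go(477.7,14.5,98,-1.95)
E
```

```text
[ 170   61   58   61 2706] [198.36067997  91.00923873] [575.7  39.  104. ] (np.float64(198.5), np.float64(91.0))
[ 444  146   55   55 2322] [470.69164513 172.56718346] [486.3 -76.6 104. ] (np.float64(471.0), np.float64(173.0))
[ 281  215   67   65 3340] [314.05808383 247.08053892] [478.5  15.2 104. ] (np.float64(314.0), np.float64(247.0))
t 2.42 pos [477.6  14.6 210. ] yaw [ 3.1412e+00 -5.0000e-04 -1.9492e+00] q [ 0.03  0.18  1.98 -0.    0.98  1.98] F [-0.2 -0.6 -0.4] M [-0.03 -0.01  0.03] op 1.0
shift [ 0.     -0.0002  0.112 ] rv [ 0.0004 -0.0005  0.0008]
```

Emit:
send_rows(plan=[[[0,0,0.015],[0,0,0],1],[[0,0,0.03],[0,0,0],1],[[0,0,0.045],[0,0,0],1],[[0,0,0.06],[0,0,0],1],[[0,0,0.07],[0,0,0],1]])

```text
clock: 2.83
eef_pos: [477.2, 13.6, 139.5]
tcp_rot: [3.141, -0.001, -1.95]
contact_force: [-0.8, -0.2, 0.2]
opening: 0.998
```

```bash
python3 -c "
from h import *
go(478.1,14.8,98,-1.95)"
```

```text
t 2.83 pos [477.2  13.6 139.5] yaw [ 3.1412e+00 -7.0000e-04 -1.9505e+00] q [ 0.03  0.28  2.04 -0.    0.82  1.98] F [-0.8 -0.2  0.2] M [-0.04  0.01  0.  ] op 0.998
shift [-0.0015 -0.0004  0.0415] rv [ 0.0004 -0.0007 -0.0005]
```

Emit:
send_rows(plan=[[[-0.001,0,0.014],[0,0,0],1],[[-0.0015,0,0.028],[0,0,0],1],[[-0.0015,0,0.036],[0,0,0],1],[[-0.0015,0,0.042],[0,0,0],1],[[-0.0015,0,0.042],[0,0,0],1]])

```text
clock: 3.25
eef_pos: [477.3, 14.6, 96.8]
tcp_rot: [3.14, -0.001, -1.951]
contact_force: [0.6, -0.9, 0.3]
opening: 0.999
```

```bash
python3 -c "
from h import *
save('wrist','w4.png'); save('side','s4.png')
go(478.1,14.8,98,-1.95)
a=cv2.imread('pics/s4.png')[180:310,240:420]; cv2.imwrite('pics/s4c.png',cv2.resize(a,None,fx=4,fy=4))"
```

```text
t 3.35 pos [478.   14.8  97.8] yaw [ 3.1415e+00 -6.0000e-04 -1.9506e+00] q [ 0.03  0.35  2.07 -0.    0.72  1.98] F [ 1.6 -1.1 -0.2] M [-0.03 -0.02  0.03] op 0.996
shift [-0.0001 -0.0001 -0.0002] rv [ 0.0001 -0.0006 -0.0006]
```

View pics/s4c.png

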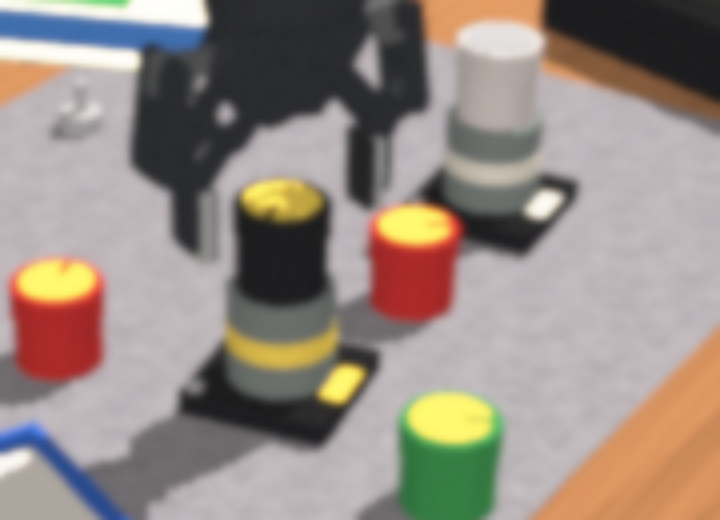

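View pics/w4.png

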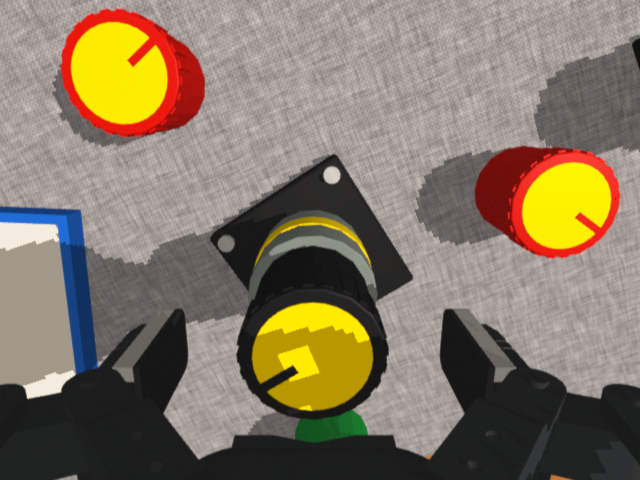

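The cap is centred between the jaws: its top is at x≈312 in the wrist view, with the pads symmetric about 314. The red and green look-alikes are clear of the fingers. Closing now.

Emit:
send_rows(plan=[[[0,0,0],[0,0,0],-1],[[0,0,0],[0,0,0],-1],[[0,0,0],[0,0,0],-1],[[0,0,0],[0,0,0],-1],[[0,0,0],[0,0,0],-1]], squeeze=50)

```text
clock: 3.77
eef_pos: [478.3, 14.8, 98.6]
tcp_rot: [-3.141, -0.0, -1.951]
contact_force: [-2.1, -0.5, 8.1]
opening: 0.518
```

```bash
python3 -c "
from h import *
save('wrist','w5.png'); save('side','s5.png')
go(478.1,14.8,98,-1.95)
a=cv2.imread('pics/s5.png')[180:310,240:420]; cv2.imwrite('pics/s5c.png',cv2.resize(a,None,fx=4,fy=4))"
```

```text
t 3.87 pos [478.3  14.8  98.6] yaw [-3.1408e+00 -3.0000e-04 -1.9505e+00] q [ 0.03  0.35  2.07 -0.    0.72  1.98] F [-2.6 -0.3  7.2] M [-0.08  0.32  0.02] op 0.513
shift [0.0001 0.0002 0.0006] rv [-0.0008 -0.0003 -0.0005]
```

View pics/s5c.png

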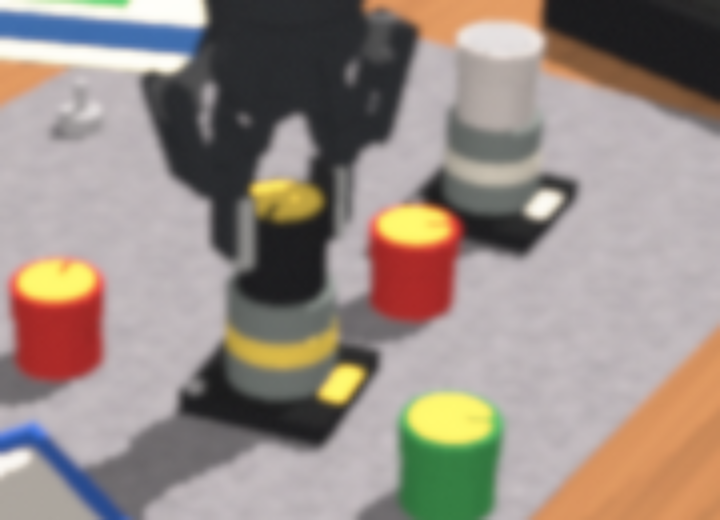

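The cap is gripped: opening 0.51 (about 44 mm), and the side view shows the pads on the upper part of the black cap. First part turn, rising as it turns.

Emit:
send_rows(plan=[[[0,0,-0.0002],[0,0,-0.1],-1],[[0,0,-0.0005],[0,0,-0.2],-1],[[0,0,-0.0007],[0,0,-0.3],-1],[[0,0,-0.001],[0,0,-0.4],-1],[[0,0,-0.0012],[0,0,-0.5],-1]])

```text
clock: 4.28
eef_pos: [478.3, 14.8, 99.9]
tcp_rot: [-3.141, -0.001, -1.445]
contact_force: [0.9, -0.5, -0.6]
opening: 0.512
```

```bash
python3 -c "
from h import *
save('side','s6.png')
go(478.3,14.8,100.9,-0.95)"
```

```text
t 4.33 pos [478.3  14.8 100. ] yaw [-3.1409e+00 -7.0000e-04 -1.4385e+00] q [ 0.03  0.35  2.07 -0.    0.73  1.47] F [ 0.5 -0.1 -0. ] M [-0.   -0.   -0.04] op 0.511
shift [-0.      0.     -0.0009] rv [-0.0005 -0.0008 -0.4885]
```

Emit:
send_rows(plan=[[[0,0,-0.0003],[0,0,-0.12],-1],[[0,0,-0.0006],[0,0,-0.24],-1],[[0,0,-0.0009],[0,0,-0.36],-1],[[0,0,-0.0011],[0,0,-0.48],-1],[[0,0,-0.0014],[0,0,-0.6],-1]])

```text
clock: 4.75
eef_pos: [478.3, 14.8, 101.5]
tcp_rot: [-3.141, -0.001, -0.835]
contact_force: [-0.4, 0.8, -1.8]
opening: 0.509
```

```bash
python3 -c "
from h import *
save('wrist','w6.png')
go(478.3,14.8,100.9,-0.24)"
```

```text
t 4.8 pos [478.3  14.8 101.5] yaw [-3.1413e+00 -1.0000e-03 -8.2620e-01] q [ 0.03  0.34  2.07 -0.    0.73  0.86] F [ 0.8  0.2 -1.4] M [-0.02  0.02 -0.02] op 0.511
shift [-0.      0.      0.0006] rv [ 0.     -0.0011 -0.5862]
```

View pics/w6.png

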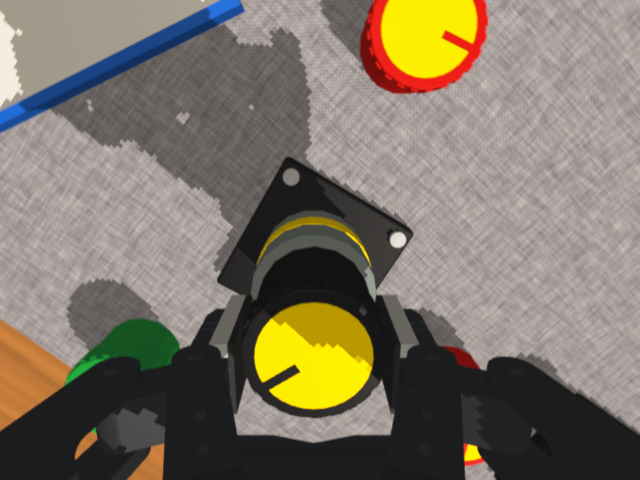

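View pics/w5.png

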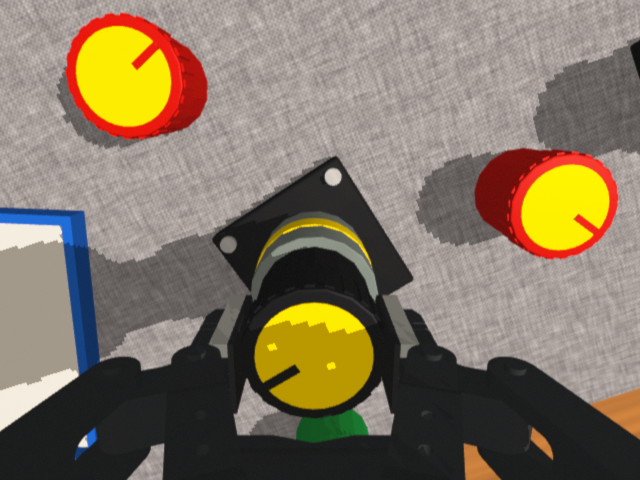

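The pointer mark on the cap stays at (280,378) relative to the jaws while the foot rotates in view, so the cap turns with the hand. Continuing.

Emit:
send_rows(plan=[[[0,0,-0.0003],[0,0,-0.12],-1],[[0,0,-0.0006],[0,0,-0.24],-1],[[0,0,-0.0008],[0,0,-0.36],-1],[[0,0,-0.0011],[0,0,-0.48],-1],[[0,0,-0.0014],[0,0,-0.6],-1]])

```text
clock: 5.22
eef_pos: [478.3, 14.8, 103.0]
tcp_rot: [3.141, -0.001, -0.225]
contact_force: [0.1, -0.1, -0.0]
opening: 0.507
```

Emit:
send_rows(plan=[[[0,0,-0.0003],[0,0,-0.12],-1],[[0,0,-0.0006],[0,0,-0.24],-1],[[0,0,-0.0008],[0,0,-0.36],-1],[[0,0,-0.0011],[0,0,-0.48],-1],[[0,0,-0.0014],[0,0,-0.6],-1]])

```text
clock: 5.63
eef_pos: [478.3, 14.9, 104.5]
tcp_rot: [3.141, -0.001, 0.375]
contact_force: [-0.1, 0.2, -1.1]
opening: 0.51
```

```bash
python3 -c "
from h import *
s=status.sense()['tcp_rot'][2]
go(478.3,14.8,98.6+(s+1.95)*2.387,s)"
```

```text
t 5.63 pos [478.3  14.9 104.5] yaw [ 3.1407e+00 -7.0000e-04  3.7540e-01] q [ 0.03  0.34  2.06 -0.    0.74 -0.35] F [-0.1  0.2 -1.1] M [ 0.   -0.01 -0.02] op 0.51
shift [-0.      0.0001  0.0003] rv [ 0.0009 -0.0007 -0.    ]
```

Emit:
send_rows(plan=[[[0,0,-0.0003],[0,0,-0.12],-1],[[0,0,-0.0006],[0,0,-0.24],-1],[[0,0,-0.0008],[0,0,-0.36],-1],[[0,0,-0.0011],[0,0,-0.48],-1],[[0,0,-0.0014],[0,0,-0.6],-1]])

```text
clock: 6.05
eef_pos: [478.3, 14.9, 106.0]
tcp_rot: [3.14, -0.0, 0.976]
contact_force: [0.0, -0.3, -0.5]
opening: 0.509
```

Emit:
send_rows(plan=[[[0,0,-0.0003],[0,0,-0.12],-1],[[0,0,-0.0005],[0,0,-0.24],-1],[[0,0,-0.0008],[0,0,-0.36],-1],[[0,0,-0.0011],[0,0,-0.48],-1],[[0,0,-0.0014],[0,0,-0.6],-1]])

```text
clock: 6.47
eef_pos: [478.2, 14.9, 107.4]
tcp_rot: [3.141, 0.001, 1.577]
contact_force: [0.2, -0.5, -0.5]
opening: 0.513
```

Emit:
send_rows(plan=[[[0,0,-0.0003],[0,0,-0.12],-1],[[0,0,-0.0005],[0,0,-0.24],-1],[[0,0,-0.0008],[0,0,-0.36],-1],[[0,0,-0.0011],[0,0,-0.48],-1],[[0,0,-0.0013],[0,0,-0.6],-1]])

```text
clock: 6.88
eef_pos: [478.2, 15.0, 108.8]
tcp_rot: [3.141, 0.001, 2.178]
contact_force: [-0.1, -0.3, -0.8]
opening: 0.513
```

```bash
python3 -c "
from h import *
save('wrist','w7.png'); save('side','s7.png')
s=status.sense()['tcp_rot'][2]
go(478.3,14.8,98.6+(s+1.95)*2.387,s)
a=cv2.imread('pics/s7.png')[180:310,240:420]; cv2.imwrite('pics/s7c.png',cv2.resize(a,None,fx=4,fy=4))"
```

```text
t 6.98 pos [478.3  15.  108.8] yaw [3.1409e+00 1.2000e-03 2.1748e+00] q [ 0.03  0.33  2.06 -0.    0.75 -2.15] F [ 0.  -0.  -0.9] M [ 0.   -0.03 -0.03] op 0.506
shift [-0.0002 -0.0001  0.0004] rv [0.0007 0.0012 0.    ]
```

View pics/s7c.png

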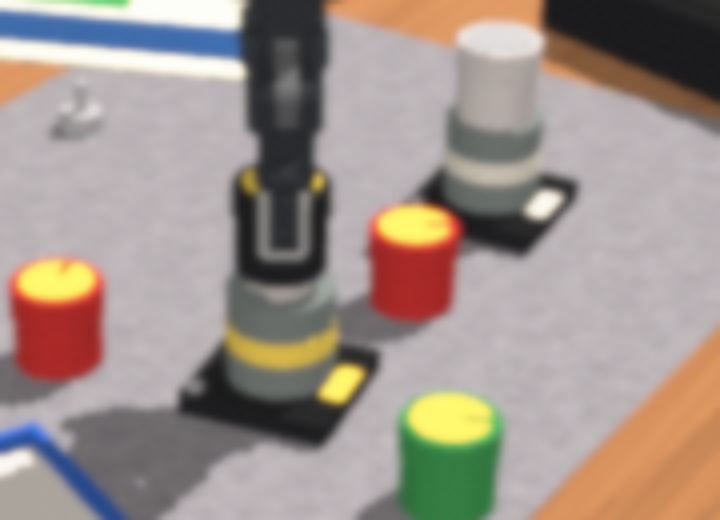

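View pics/w7.png

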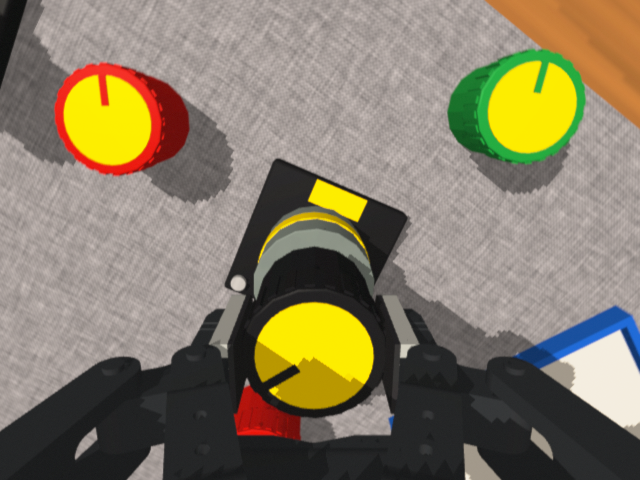

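The side view shows the cap raised with the neck visible under it, and the mark is unchanged in the jaws. 0.66 turn is done. Next I open, turn the hand back, and regrip.

Emit:
send_rows(plan=[[[0,0,0],[0,0,0],1],[[0,0,0],[0,0,0],1],[[0,0,0],[0,0,0],1],[[0,0,0],[0,0,0],1],[[0,0,0],[0,0,0],1]])

```text
clock: 7.4
eef_pos: [478.3, 15.0, 108.9]
tcp_rot: [3.141, 0.001, 2.173]
contact_force: [0.1, 0.9, 0.0]
opening: 1.0
```

Emit:
send_rows(plan=[[[0,0,0],[0,0,0.12],1],[[0,0,0],[0,0,0.24],1],[[0,0,0],[0,0,0.36],1],[[0,0,0],[0,0,0.48],1],[[0,0,0],[0,0,0.6],1]])

```text
clock: 7.82
eef_pos: [478.3, 15.0, 108.9]
tcp_rot: [3.14, 0.001, 1.566]
contact_force: [0.6, -0.5, -0.2]
opening: 1.001
```

Emit:
send_rows(plan=[[[0,0,0],[0,0,0.12],1],[[0,0,0],[0,0,0.24],1],[[0,0,0],[0,0,0.36],1],[[0,0,0],[0,0,0.48],1],[[0,0,0],[0,0,0.6],1]])

```text
clock: 8.23
eef_pos: [478.3, 15.0, 108.9]
tcp_rot: [3.14, -0.0, 0.959]
contact_force: [0.5, -0.1, -0.3]
opening: 0.999
```

Emit:
send_rows(plan=[[[0,0,0],[0,0,0.12],1],[[0,0,0],[0,0,0.24],1],[[0,0,0],[0,0,0.36],1],[[0,0,0],[0,0,0.48],1],[[0,0,0],[0,0,0.6],1]])

```text
clock: 8.65
eef_pos: [478.3, 15.0, 108.8]
tcp_rot: [3.141, -0.001, 0.352]
contact_force: [0.7, 0.4, -1.5]
opening: 1.002
```

Emit:
send_rows(plan=[[[0,0,0],[0,0,0.12],1],[[0,0,0],[0,0,0.24],1],[[0,0,0],[0,0,0.36],1],[[0,0,0],[0,0,0.48],1],[[0,0,0],[0,0,0.6],1]])

```text
clock: 9.07
eef_pos: [478.3, 15.0, 108.9]
tcp_rot: [3.141, -0.001, -0.255]
contact_force: [-0.7, 0.5, 0.0]
opening: 0.998
```

Emit:
send_rows(plan=[[[0,0,0],[0,0,0.12],1],[[0,0,0],[0,0,0.24],1],[[0,0,0],[0,0,0.36],1],[[0,0,0],[0,0,0.48],1],[[0,0,0],[0,0,0.6],1]])

```text
clock: 9.48
eef_pos: [478.3, 15.0, 108.9]
tcp_rot: [-3.141, -0.001, -0.862]
contact_force: [-0.5, -0.1, -0.2]
opening: 0.995
```

Emit:
send_rows(plan=[[[0,0,0],[0,0,0.12],1],[[0,0,0],[0,0,0.24],1],[[0,0,0],[0,0,0.36],1],[[0,0,0],[0,0,0.48],1],[[0,0,0],[0,0,0.6],1]])

```text
clock: 9.9
eef_pos: [478.3, 15.0, 108.9]
tcp_rot: [-3.14, -0.001, -1.469]
contact_force: [-0.7, -0.1, 0.8]
opening: 1.0
```

```bash
python3 -c "
from h import *
save('wrist','w8.png'); 
go(478.3,14.8,107.8,-1.43)"
```

```text
t 9.95 pos [478.3  15.  108.9] yaw [-3.1403e+00 -7.0000e-04 -1.4775e+00] q [ 0.03  0.33  2.06 -0.    0.75  1.51] F [-0.3 -0.3 -0.2] M [-0.01  0.   -0.  ] op 1.002
shift [0.0002 0.     0.0011] rv [-0.0012 -0.0007 -0.0475]
```

View pics/w8.png

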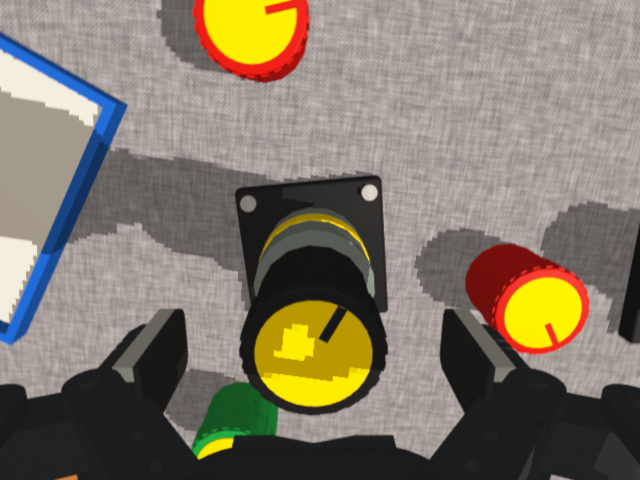

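The cap stayed put, with its mark now at (333,324), and it's still centred between the open jaws. Regripping and turning on.

Emit:
send_rows(plan=[[[0,0,0],[0,0,0],-1],[[0,0,0],[0,0,0],-1],[[0,0,0],[0,0,0],-1],[[0,0,0],[0,0,0],-1],[[0,0,0],[0,0,0],-1]], squeeze=50)

```text
clock: 10.37
eef_pos: [478.5, 15.0, 109.1]
tcp_rot: [-3.14, -0.001, -1.476]
contact_force: [-1.4, -0.4, 4.2]
opening: 0.507
```

Emit:
send_rows(plan=[[[0,0,-0.0002],[0,0,-0.1],-1],[[0,0,-0.0005],[0,0,-0.2],-1],[[0,0,-0.0008],[0,0,-0.34],-1],[[0,0,-0.0011],[0,0,-0.46],-1],[[0,0,-0.0014],[0,0,-0.58],-1]])

```text
clock: 10.78
eef_pos: [478.4, 15.0, 110.6]
tcp_rot: [-3.141, -0.001, -0.894]
contact_force: [-0.9, 0.4, 1.0]
opening: 0.513
```

Emit:
send_rows(plan=[[[0,0,-0.0003],[0,0,-0.12],-1],[[0,0,-0.0006],[0,0,-0.24],-1],[[0,0,-0.0008],[0,0,-0.36],-1],[[0,0,-0.0011],[0,0,-0.48],-1],[[0,0,-0.0014],[0,0,-0.6],-1]])

```text
clock: 11.2
eef_pos: [478.3, 15.0, 112.0]
tcp_rot: [3.142, -0.001, -0.286]
contact_force: [-1.6, 0.9, 2.1]
opening: 0.514
```

```bash
python3 -c "
from h import *
save('wrist','w9.png'); 
s=status.sense()['tcp_rot'][2]
go(478.3,14.8,108.9+(s+1.4775)*2.387,s)"
```

```text
t 11.25 pos [478.3  15.  112. ] yaw [ 3.1415e+00 -1.4000e-03 -2.7770e-01] q [ 0.03  0.33  2.06 -0.    0.76  0.31] F [0.3 0.  1.7] M [ 0.03  0.07 -0.02] op 0.509
shift [0.     0.0002 0.0003] rv [ 0.0001 -0.0014 -0.    ]
```

View pics/w9.png

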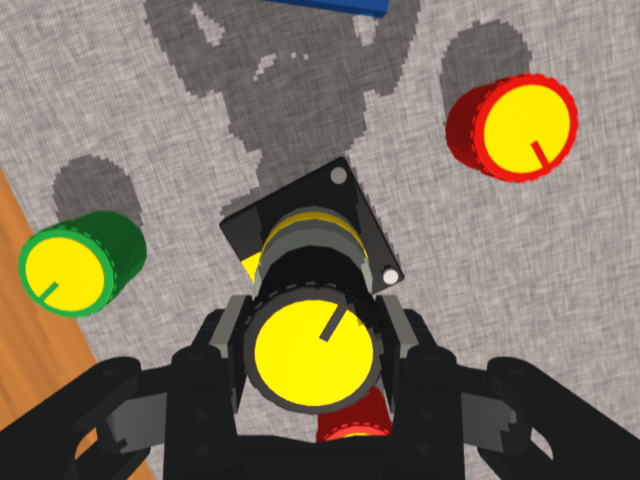

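The cap is turning with the hand again (mark steady at about (333,322)). 2.4 rad to go.

Emit:
send_rows(plan=[[[0,0,-0.0003],[0,0,-0.12],-1],[[0,0,-0.0006],[0,0,-0.24],-1],[[0,0,-0.0008],[0,0,-0.36],-1],[[0,0,-0.0011],[0,0,-0.48],-1],[[0,0,-0.0014],[0,0,-0.6],-1]])

```text
clock: 11.67
eef_pos: [478.2, 15.0, 113.5]
tcp_rot: [3.141, -0.001, 0.326]
contact_force: [-1.4, -0.2, 2.0]
opening: 0.508
```

Emit:
send_rows(plan=[[[0,0,-0.0003],[0,0,-0.12],-1],[[0,0,-0.0006],[0,0,-0.24],-1],[[0,0,-0.0008],[0,0,-0.36],-1],[[0,0,-0.0011],[0,0,-0.48],-1],[[0,0,-0.0014],[0,0,-0.6],-1]])

```text
clock: 12.08
eef_pos: [478.1, 15.0, 114.9]
tcp_rot: [3.141, -0.0, 0.93]
contact_force: [-1.4, -0.1, 2.4]
opening: 0.508
```

Emit:
send_rows(plan=[[[0,0,-0.0003],[0,0,-0.12],-1],[[0,0,-0.0006],[0,0,-0.24],-1],[[0,0,-0.0008],[0,0,-0.36],-1],[[0,0,-0.0011],[0,0,-0.48],-1],[[0,0,-0.0014],[0,0,-0.6],-1]])

```text
clock: 12.5
eef_pos: [478.1, 14.9, 116.4]
tcp_rot: [3.141, 0.001, 1.534]
contact_force: [-0.1, -0.8, 1.4]
opening: 0.507
```

Emit:
send_rows(plan=[[[0,0,-0.0003],[0,0,-0.12],-1],[[0,0,-0.0006],[0,0,-0.24],-1],[[0,0,-0.0008],[0,0,-0.36],-1],[[0,0,-0.0011],[0,0,-0.48],-1],[[0,0,-0.0014],[0,0,-0.6],-1]])

```text
clock: 12.92
eef_pos: [478.1, 14.8, 117.8]
tcp_rot: [3.141, 0.001, 2.137]
contact_force: [-0.3, -1.4, 0.7]
opening: 0.512
```

```bash
python3 -c "
from h import *
save('wrist','w10.png'); 
s=status.sense()['tcp_rot'][2]
print('turned',(4.125+s+1.4775)/2/np.pi)
go(478.3,14.8,180,s)"
```

```text
turned 1.2332725780308034
t 12.97 pos [478.2  14.8 117.8] yaw [3.1412e+00 1.3000e-03 2.1464e+00] q [ 0.03  0.31  2.06 -0.    0.77 -2.12] F [ 0.1 -0.9  1.1] M [-0.04  0.01  0.02] op 0.512
shift [-0.0002  0.0002 -0.0622] rv [0.0004 0.0013 0.    ]
```

View pics/w10.png

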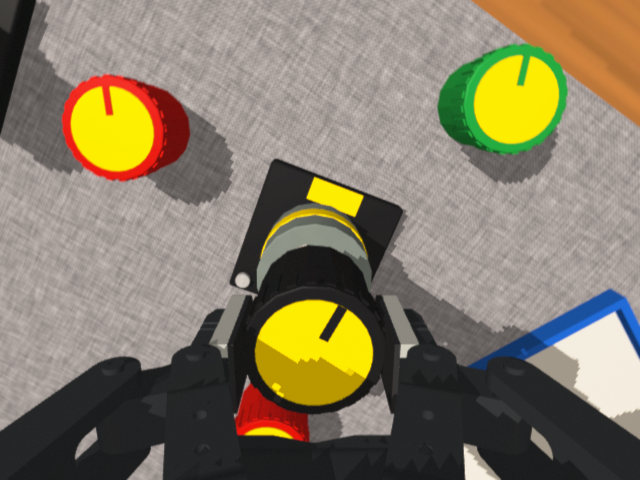

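1.23 turns are done and the mark hasn't moved in the jaws. I'll lift gently first and watch the force.

Emit:
send_rows(plan=[[[0,0,-0.001],[0,0,0],-1],[[0,0,-0.003],[0,0,0],-1],[[0,0,-0.006],[0,0,0],-1],[[0,0,-0.01],[0,0,0],-1],[[0,0,-0.014],[0,0,0],-1]])

```text
clock: 13.38
eef_pos: [478.1, 14.8, 132.2]
tcp_rot: [3.141, 0.001, 2.145]
contact_force: [-0.4, -0.5, -0.7]
opening: 0.509
```

```bash
python3 -c "
from h import *
save('side','s11.png')
go(501.8,207,180,2.1)
a=cv2.imread('pics/s11.png')[180:310,240:420]; cv2.imwrite('pics/s11c.png',cv2.resize(a,None,fx=4,fy=4))"
```

```text
t 13.43 pos [478.6  14.8 132.9] yaw [3.1402e+00 1.8000e-03 2.1451e+00] q [ 0.03  0.29  2.05 -0.    0.8  -2.12] F [ 0.3  0.1 -1. ] M [-0.04 -0.02  0.01] op 0.514
shift [ 0.1486  0.1239 -0.0472] rv [0.0014 0.0018 0.0451]
```

View pics/s11c.png

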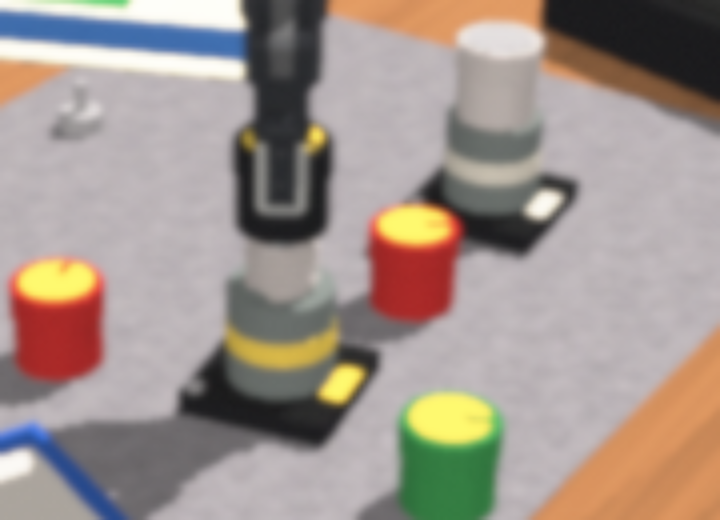

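The cap is free: the neck is bare below it and the force is about its weight. Lifting further, then moving over the tray with the jaws turned along its long side (yaw ≈ 2.75).

Emit:
send_rows(plan=[[[0,0,-0.01],[0,0,0],-1],[[0,0,-0.02],[0,0,0],-1],[[0,0,-0.03],[0,0,0],-1],[[0,0,-0.04],[0,0,0],-1],[[0,0,-0.045],[0,0,0],-1]])

```text
clock: 13.85
eef_pos: [479.3, 14.9, 179.9]
tcp_rot: [3.138, 0.003, 2.145]
contact_force: [1.0, -0.5, -1.4]
opening: 0.512
```

```bash
python3 -c "
from h import *
go(501.8,207,180,2.7)"
```

```text
t 13.85 pos [479.3  14.9 179.9] yaw [3.1383e+00 3.0000e-03 2.1450e+00] q [ 0.03  0.22  2.01 -0.    0.91 -2.12] F [ 1.  -0.5 -1.4] M [-0.02 -0.02 -0.05] op 0.512
shift [ 1.491e-01  1.233e-01 -1.000e-04] rv [ 0.0024  0.0039 -0.555 ]
```

Emit:
send_rows(plan=[[[0.015,0.012,0],[0,0,-0.05],-1],[[0.035,0.029,0],[0,0,-0.13],-1],[[0.055,0.045,0],[0,0,-0.21],-1],[[0.075,0.062,0],[0,0,-0.29],-1],[[0.095,0.079,0],[0,0,-0.37],-1]])

```text
clock: 14.27
eef_pos: [494.0, 138.7, 180.5]
tcp_rot: [3.139, 0.004, 2.519]
contact_force: [0.8, 0.6, -1.0]
opening: 0.507
```

```bash
python3 -c "
from h import *
go(501.8,207,180,2.7)"
```

```text
t 14.27 pos [494.  138.7 180.5] yaw [3.1392 0.0043 2.5185] q [ 0.27  0.27  1.94 -0.    0.93 -2.25] F [ 0.8  0.6 -1. ] M [-0.02  0.01  0.08] op 0.507
shift [0.0336 0.06   0.0004] rv [ 0.002   0.0045 -0.1815]
```

Emit:
send_rows(plan=[[[0.01,0.018,0],[0.001,0.002,-0.06],-1],[[0.02,0.036,0],[0.001,0.003,-0.12],-1],[[0.028,0.05,0],[0.002,0.004,-0.16],-1],[[0.033,0.06,0],[0.002,0.0045,-0.18],-1],[[0.0335,0.06,0],[0.002,0.0045,-0.18],-1]])

```text
clock: 14.68
eef_pos: [502.4, 208.7, 180.8]
tcp_rot: [3.141, 0.001, 2.7]
contact_force: [0.1, -0.3, -1.0]
opening: 0.508
```

```bash
python3 -c "
from h import *
save('top','t12.png');save('wrist','w12.png')
go(501.8,207,48,2.7)"
```

```text
t 14.78 pos [501.6 206.7 180.4] yaw [-3.141  -0.      2.6981] q [ 0.39  0.31  1.88 -0.    0.95 -2.31] F [-0.5  0.2 -0.8] M [ 0.   -0.03 -0.04] op 0.505
shift [-0.      0.0004  0.1324] rv [-0.0005 -0.     -0.0019]
```

View pics/w12.png

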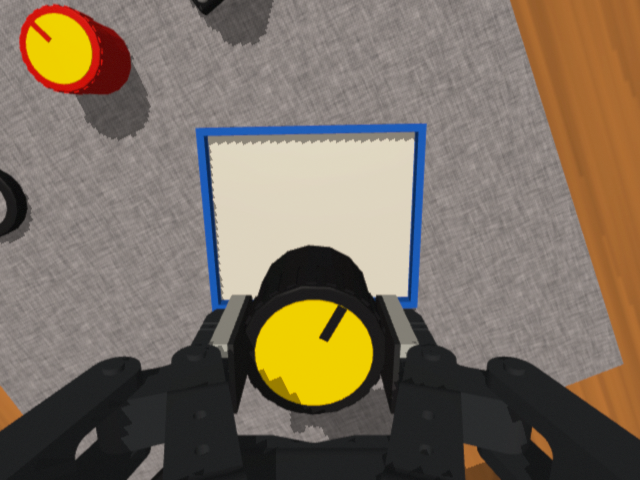

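The wrist view shows the cap held upright over the tray. With the TCP 39 mm above the cap's underside, floor contact should come at TCP z≈44. I'll go down to about 62 first.

Emit:
send_rows(plan=[[[0,0,0.012],[0,0,0],-1],[[0,0,0.027],[0,0,0],-1],[[0,0,0.042],[0,0,0],-1],[[0,0,0.057],[0,0,0],-1],[[0,0,0.07],[0,0,0],-1]])

```text
clock: 15.2
eef_pos: [500.9, 205.3, 108.8]
tcp_rot: [-3.14, -0.001, 2.696]
contact_force: [0.8, 0.1, -1.6]
opening: 0.511
```

Emit:
send_rows(plan=[[[0,0,0.012],[0,0,0],-1],[[0,0,0.024],[0,0,0],-1],[[0,0,0.034],[0,0,0],-1],[[0,0,0.044],[0,0,0],-1],[[0,0,0.048],[0,0,0],-1]])

```text
clock: 15.62
eef_pos: [500.3, 204.7, 59.3]
tcp_rot: [-3.139, -0.002, 2.696]
contact_force: [-0.0, -0.3, -0.8]
opening: 0.503
```

```bash
python3 -c "
from h import *
save('side','s13.png')
go(501.8,207,46,2.7)
a=cv2.imread('pics/s13.png')[230:380,160:340]; cv2.imwrite('pics/s13c.png',cv2.resize(a,None,fx=4,fy=4))"
```

```text
t 15.67 pos [500.2 204.8  59.2] yaw [-3.1385e+00 -2.1000e-03  2.6958e+00] q [ 0.39  0.49  1.95 -0.    0.71 -2.31] F [ 0.4 -0.5 -1.5] M [-0.    0.02  0.  ] op 0.511
shift [-0.0005  0.0028  0.0132] rv [-0.0031 -0.0021 -0.0042]
```

View pics/s13c.png

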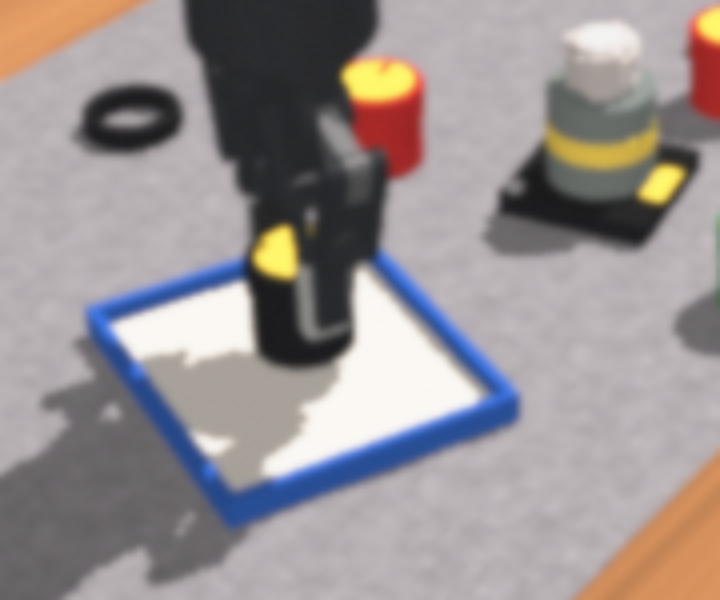

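The cap is upright above the tray floor and clear of the walls. Lowering slowly from here.

Emit:
send_rows(plan=[[[0,0.001,0.003],[-0.003,-0.002,0],-1],[[0,0.002,0.006],[-0.003,-0.002,0],-1],[[0,0.002,0.009],[-0.003,-0.002,0],-1],[[0,0.002,0.011],[-0.003,-0.002,0],-1],[[0,0.002,0.012],[-0.003,-0.002,0],-1]])

```text
clock: 16.08
eef_pos: [501.0, 206.6, 47.1]
tcp_rot: [3.142, 0.0, 2.696]
contact_force: [-0.2, -0.0, -1.4]
opening: 0.505
```

Emit:
send_rows(plan=[[[0,0,0.0005],[0,0,0],-1],[[0,0,0.001],[0,0,0],-1],[[0,0,0.0015],[0,0,0],-1],[[0,0,0.002],[0,0,0],-1],[[0,0,0.002],[0,0,0],-1]])

```text
clock: 16.5
eef_pos: [501.0, 206.6, 45.2]
tcp_rot: [3.141, 0.0, 2.696]
contact_force: [-0.2, -0.1, -0.7]
opening: 0.509
```

```bash
python3 -c "
from h import *
go(501.8,207,44,2.7)"
```

```text
t 16.5 pos [501.  206.6  45.2] yaw [3.1415e+00 1.0000e-04 2.6960e+00] q [ 0.39  0.51  1.95 -0.    0.67 -2.31] F [-0.2 -0.1 -0.7] M [-0.03  0.02 -0.04] op 0.509
shift [-0.0005  0.0007  0.0012] rv [ 0.0001  0.0001 -0.004 ]
```

Emit:
send_rows(plan=[[[0,0,0.0003],[0,0,0],-1],[[0,0,0.0006],[0,0,0],-1],[[0,0,0.0009],[0,0,0],-1],[[0,0,0.0012],[0,0,0],-1],[[0,0,0.0012],[0,0,0],-1]])

```text
clock: 16.92
eef_pos: [501.1, 206.7, 45.0]
tcp_rot: [3.141, 0.0, 2.696]
contact_force: [-4.2, -1.8, 14.1]
opening: 0.511
```

```bash
python3 -c "
from h import *
go(501.8,207,43.5,2.7)"
```

```text
t 16.92 pos [501.1 206.7  45. ] yaw [3.1413e+00 2.0000e-04 2.6959e+00] q [ 0.39  0.51  1.95  0.    0.67 -2.31] F [-4.2 -1.8 14.1] M [-0.24  0.64 -0.04] op 0.511
shift [-0.0005  0.0006  0.0015] rv [ 0.0002  0.0002 -0.0041]
```

The cap has touched the floor (Fz +14 N at z=45.0). Holding the measured pose relieves the push, then I open.

Emit:
send_rows(plan=[[[0,0,0],[0,0,0],-1],[[0,0,0],[0,0,0],0.3],[[0,0,0],[0,0,0],0.6],[[0,0,0],[0,0,0],1],[[0,0,0],[0,0,0],1]])

```text
clock: 17.33
eef_pos: [501.0, 206.6, 44.9]
tcp_rot: [3.141, 0.0, 2.696]
contact_force: [0.2, -1.0, -0.1]
opening: 0.997
```

Emit:
send_rows(plan=[[[0,0,0],[0,0,0],1],[[0,0,0],[0,0,0],1],[[0,0,-0.005],[0,0,0],1],[[0,0,-0.012],[0,0,0],1],[[0,0,-0.02],[0,0,0],1]])

```text
clock: 17.75
eef_pos: [500.9, 206.6, 65.4]
tcp_rot: [-3.141, -0.0, 2.696]
contact_force: [-0.5, 0.3, 0.7]
opening: 1.002
```

Emit:
send_rows(plan=[[[0,0,-0.015],[0,0,0],1],[[0,0,-0.035],[0,0,0],1],[[0,0,-0.055],[0,0,0],1],[[0,0,-0.075],[0,0,0],1],[[0,0,-0.09],[0,0,0],1]])

```text
clock: 18.17
eef_pos: [501.5, 206.8, 158.0]
tcp_rot: [3.14, 0.001, 2.696]
contact_force: [-0.4, -0.4, -0.4]
opening: 1.004
```

```bash
python3 -c "
from h import *
save('wrist','w14.png');a=save('side','s14.png')[:,:,::-1][200:380,160:400]; cv2.imwrite('pics/s14c.png',cv2.resize(a,None,fx=3,fy=3))
go(501.8,207,200,2.7)"
```

```text
t 18.27 pos [502.7 207.3 158.8] yaw [3.1377 0.0035 2.6959] q [ 0.39  0.34  1.9   0.    0.9  -2.31] F [ 0.2  0.3 -0.3] M [ 0.04  0.03 -0.02] op 1.002
shift [ 0.0005 -0.0005 -0.0412] rv [ 0.0039  0.0035 -0.0041]
```

View pics/s14c.png

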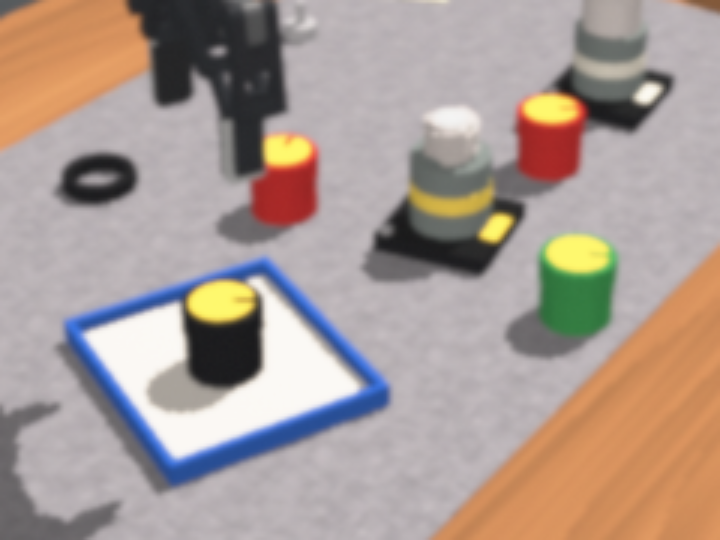

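View pics/w14.png

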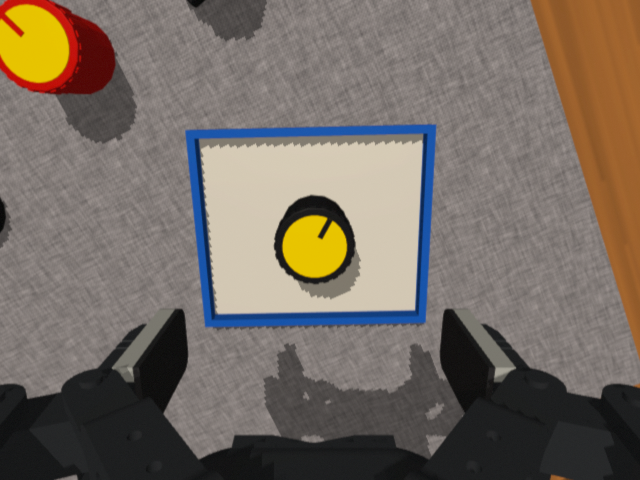

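The cap stands upright near the tray's centre, yellow top up at (315,246) in the wrist view. The neck is bare, the spare and look-alikes are undisturbed, and the gripper is well clear. Handing in.

```bash
python3 -c "
from h import *
print(job.sign_off())"
```

```text
the job is handed in; nothing more can be done
None
```

I unscrewed the black, yellow-topped cap by about 1.23 turns anticlockwise, in two part turns with one regrip. The hand rose with the thread, and I then lifted the cap clear. It touched down in the tray at about 14 N, and I relieved that push, opened the jaws and backed the arm off. The job was handed in at about 18.3 s, well under the 64 s limit.

The last side and wrist pictures show the cap upright, yellow top up, near the middle of the tray. The neck of its tube is bare, and the spare tube and the red and green look-alikes look undisturbed. The gripper is empty and clear. The cap touched the tray floor about 1 mm higher than I expected; otherwise no check failed or disagreed.

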